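# Sweep the stray nuts and bearing into the catch pan

## Task

Sweep the two loose hexagon nuts and the ball bearing across the worktop into the blue catch pan through its open side, pushing them with the fingertips, until all three lie wholly past the sloping lip on the pan's flat floor. Keep them sliding on the surface, never pick them up, and leave the standing bolt, tape roll, machined block and pliers where they are.

Things in the scene. Friction and masses are not known exactly. Their poses are not given: they have to be found in the camera images.
- pan: blue sheet-metal pan fixed to the worktop, open on top and at its -y side (mouth, facing roughly the robot's right). Origin: centre of the floor's underside, z=0; x along the mouth, y inward. Flat floor 2 mm thick, y -60 to 60 mm, inner x -90 to 90; lip slopes from worktop (y -80) up to floor (y -60). Side and back walls 3 mm thick, rim 33 mm high; side walls start at y -73. Yaw within 0.3 rad
- nut_a: steel M12 hexagon nut lying flat, 19 x 22 x 11 mm, 12 to 24 g, loose; origin at the centre of its underside, z up
- nut_b: second steel M12 hexagon nut, same as the first
- bearing: steel ball bearing with a black seal, lying flat, diameter 47 mm, 14 mm high, 90 to 180 g, loose; origin at the centre of its underside, z up
- bolt: bystander: steel M10 bolt standing on its head, 57 mm tall, head 17 x 19 mm; origin at the centre of the head's underside, z along the shank
- tape: bystander: roll of black tape lying flat, diameter 62 mm, 19 mm high; origin at the centre of its underside
- block: bystander: milled steel block with a slot along its top, 40 x 60 x 28 mm (x, y, z); origin at the centre of its underside
- pliers: bystander: combination pliers with blue handles lying flat, 61 x 183 x 14 mm, long axis y; origin at the centre of the underside

How it is judged:
By the outcome, as a careful person would: the job done as asked, in the order asked, and still so for the second after the job is handed in, with the robot touching nothing.
It also fails if it takes over 72 s, if anything falls off the work surface, if the arm or the gripper's body presses on something with over 40 N, if the wrist force passes 120 N, or if a joint passes its speed limit or range.

## Robot

A 6-joint arm with a two-finger parallel gripper is mounted at the origin on a cart in front of the work surface, level with it; the furniture and walls round the work are solid. World frame = base frame: x ahead of the robot, y to its left, z up, the work surface at z = 0. Lengths are in m, angles in rad, forces in N, time in s.
With the tool pointing down it reaches from about 0.225 to 0.875 m from the base axis. Payload 3.4 kg.
Tool frame: the origin (TCP) lies midway between the tips of the shut fingers; the grasp point (between the pads) lies 19 mm behind it (manip.tcp_to_grasp is the distance from the TCP to the grasp point, in m); x points along the fingers, y is the direction in which the jaws open and shut, and the axes are right-handed (so a half turn about x gives the same grasp; the last joint's range is limited). The gripper opens to 85 mm and grips with 20 to 120 N. Pads are 22 mm wide; open, the fingers measure 114 mm over their backs; the gripper's body (76 mm by 85 mm) begins 54 mm behind the grasp point. The pads swing forward as they close: fully open they stand 13 mm farther back than shut.
Start: joints at [1.029, 0.276, 1.505, -0, 1.361, -0.121], TCP at [0.235, 0.525, 0.231] pointing down, gripper open.
Joint ranges: [-2.89, 2.89], [-0.75, 2.08], [0.22, 2.7], [-1.18, 4.32], [0.11, 2.71], [-2.7, 2.7]. Speed limits (rad/s): [2.57, 2.57, 3.14, 3.14, 3.14, 3.14].

## Interface

Orientations are given as a unit quaternion [w, x, y, z].
In Python, from rig import readout, eyes, job, manip gives the robot as it stands. The module is installed in compiled form; this text tells all that it offers.
- The arm moves only by the tool carry_out, never from a script. Its argument "deltas" is one flat list of numbers, 7 for each row, row after row: the shift along the tool's x, y, z scaled (see below), then the turn, a rotation vector about the tool's x, y, z scaled (see below), then the opening, from -1 (shut) to 1 (fully open). In form: [dx, dy, dz, ax, ay, az, grip, dx, dy, dz, ax, ay, az, grip, ...]. A call has 1 to 10 rows; each row shifts and turns the commanded pose from where the row before left it, along the tool's axes as they then stand; what a row does not reach is not made up. The controller multiplies each number of a shift by 60 mm and each number of a turn by 4 degrees. A row lasts 1/8 s, in which the tool goes at most 62.5 mm and 10.7 degrees, less where a joint would pass 70% of its speed; a pose out of reach is approached as far as the arm can. A call with a number of a shift or a turn outside -1 to 1 is refused whole. A call with a gripper value outside its range is refused whole. The fingers move at their own pace and stop on an object; "newtons" is the grip in N (left out, the last holds). Time passes only in rows, so rows that do not move let the fingers close. It gives the time, the measured TCP pose, the force and the opening at its end, in the units of the state.
- readout.get_state(): the state, without advancing time (a new reading comes with each control period).
- eyes.get_image(name): name is "scene" or "side" or "wrist"; returns a dict with "color" (420x560x3 uint8, red, green, blue), "z_map" (420x560 float32, m along the optical axis (not along the pixel's ray), 0 where there is no reading), "mtx" (3x3 intrinsics, pixels), "origin" and "orientation" of the camera in the world. Camera axes: x right, y down, z forward; pixel columns grow to the right and rows downward; lengths in m; the calibration is good to about 2 mm. A picture is of the moment at which its call begins.
- job.sign_off(): hands the job in, once; it reports no verdict.
The state is a dict: "clock": time; "qpos": joint angles; "qd": joint speeds; "effort": joint torques, N m; "position": TCP position; "ee_rot": TCP orientation; "contact_force": force on the tool from outside, world axes, zero at the start; "moment": the same for the moment, N m; "width": finger opening in m.
Only numpy, scipy, OpenCV 4.12 (cv2) and the standard library are available. Lean on these libraries where they do the work, as an engineer would, in place of code of your own. Each camera call takes 0.05 s, during which the arm holds its last target.

## Working session

There is one attempt and no reset: what is moved stays moved. The work goes in short steps, Python scripts to look and compute and a tool call to move; the robot and the scene stay as the last step left them, time stands still between calls to the robot, and variables do not carry over. Pictures are saved under pics/ and viewed, and the job is handed in when it is done.

Besides the shell and the picture viewer there is one more tool, called by a JSON object that holds its "name" and its "arguments". carry_out: Moves the arm, as the interface text tells. Its arguments: {"type":"object","properties":{"deltas":{"type":"array"},"newtons":{"type":"number"}},"required":["deltas"]}

```bash
mkdir -p pics
cat > h.py <<'E'
import numpy as np, cv2
from rig import readout, eyes, job, manip
from scipy.spatial.transform import Rotation as R
def cam(n):
    d=eyes.get_image(n); q=np.array(d["orientation"]).ravel()
    d["R"]=R.from_quat([q[1],q[2],q[3],q[0]]).as_matrix() if q.size==4 else q.reshape(3,3)
    d["o"]=np.array(d["origin"]); d["K"]=np.array(d["mtx"]); return d
def save(d,f): cv2.imwrite(f,d["color"][:,:,::-1])
def ray(d,u,v,z):
    r=d["R"]@np.linalg.solve(d["K"],np.array([u,v,1.0])); return d["o"]+r*(z-d["o"][2])/r[2]
def proj(d,p):
    c=d["R"].T@(np.array(p)-d["o"]); c=d["K"]@c; return c[:2]/c[2]
def cloud(d):
    v,u=np.mgrid[0:420,0:560]; r=np.stack([u,v,np.ones_like(u)],-1)@np.linalg.inv(d["K"]).T
    p=(r*d["z_map"][...,None])@d["R"].T+d["o"]; p[d["z_map"]==0]=np.nan; return p
E
python3 - <<'E'
from h import *
import pickle
for n in("scene","side","wrist"):
    d=cam(n);save(d,f"pics/{n}0.png");pickle.dump(d,open(n+"0.pkl","wb"));print(n,d["o"],d["orientation"],d["K"][0,0])
print(readout.get_state())
E
```

```text
scene [-0.07898328 -0.73165005  0.79501882] [-0.40457521  0.84191356 -0.32196105  0.15440708] 483.32179281213143
side [ 0.13720565 -0.68619102  0.42899481] [-0.50430125  0.8153727  -0.23865517  0.1545682 ] 418.25950768128735
wrist [0.15847335 0.56046382 0.37344088] [0.13935059 0.82742964 0.53657751 0.08958893] 357.52267917183497
{'clock': 0.15, 'qpos': array([ 1.02900655e+00,  2.76472556e-01,  1.50584475e+00,  3.75777361e-06,
        1.36071597e+00, -1.21024861e-01]), 'qd': array([ 1.20779208e-05, -1.95719460e-03, -1.97533266e-03, -9.25051245e-04,
        1.10153374e-04, -7.54708432e-04]), 'effort': array([ 1.88460981e-03, -4.17144191e+01, -2.46031111e+01,  2.24192077e-04,
        7.59560557e-03,  2.03414561e-05]), 'position': array([0.23467319, 0.52449466, 0.23062445]), 'ee_rot': array([ 0.69134867,  0.14718693,  0.69168258, -0.14814933]), 'contact_force': array([ 0.5585762 , -0.25316303,  0.41977057]), 'moment': array([-0.02275673,  0.01715702,  0.03030066]), 'width': 0.08553132213239896}
```

View pics/scene0.png

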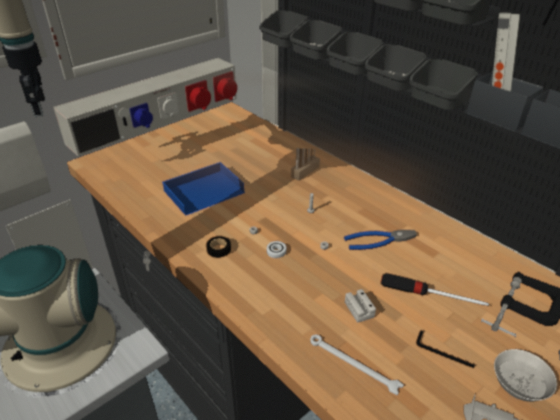

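View pics/side0.png

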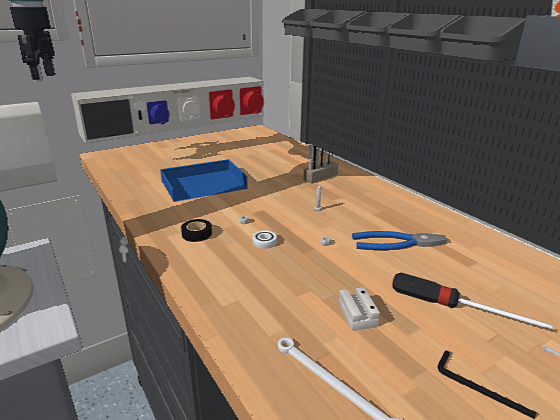

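View pics/wrist0.png

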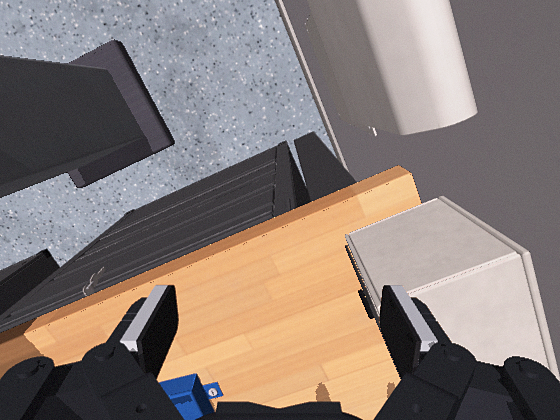

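The scene view shows the pan at about (204,187), nuts at (253,230) and (325,245), the bearing at (277,249), the tape at (218,246), the bolt at (311,203), the block at (361,305) and the pliers at (380,240). The side view agrees. Next I'll measure from both views.

Run:
```python
from h import *
import pickle
S=pickle.load(open("scene0.pkl","rb"));D=pickle.load(open("side0.pkl","rb"))
# blob segmentation by height above table from z_map
res={}
for n,d in(("scene",S),("side",D)):
    p=cloud(d); z=p[...,2]
    reg=(p[...,0]>0.2)&(p[...,0]<0.95)&(p[...,1]>-0.35)&(p[...,1]<0.6)
    print(n,"table z",np.nanmedian(z[reg&(abs(z)<.02)]), np.nanstd(z[reg&(abs(z)<.004)]))
    m=(reg&(z>0.004)&(z<0.08)).astype(np.uint8)
    k,l,st,c=cv2.connectedComponentsWithStats(m)
    for i in range(1,k):
        if st[i,4]<12: continue
        q=p[l==i]; print(st[i,:5],c[i].round(1),"lo",q.min(0).round(3),"hi",q.max(0).round(3), "z90",np.percentile(q[:,2],90).round(4))
    hsv=cv2.cvtColor(d["color"],cv2.COLOR_RGB2HSV)
    b=((hsv[...,0]>100)&(hsv[...,0]<130)&(hsv[...,1]>120)).astype(np.uint8)
def big(d,x0,y0,x1,y1,f,s):
    cv2.imwrite(f,cv2.resize(d["color"][y0:y1,x0:x1,::-1],None,fx=s,fy=s,interpolation=cv2.INTER_CUBIC))
big(S,150,150,350,270,"pics/sb.png",4)
big(D,150,150,350,270,"pics/db.png",4)
```

```text
scene table z 0.0008848717984716314 0.0015245171328285589
[ 241   85  232  140 4294] [359.3 158.4] lo [ 0.891 -0.35   0.004] hi [0.948 0.6   0.08 ] z90 0.0743
[232  94   4   6  14] [233.9  96.8] lo [0.87  0.557 0.057] hi [0.886 0.569 0.071] z90 0.0691
[205  97  26  13 125] [216.6 102.3] lo [0.755 0.555 0.054] hi [0.862 0.573 0.08 ] z90 0.0775
[ 71 107 133  49 846] [135.2 131.2] lo [0.297 0.552 0.053] hi [0.746 0.598 0.08 ] z90 0.0776
[291 148  29  32 519] [304.1 164.2] lo [0.743 0.098 0.004] hi [0.88  0.196 0.079] z90 0.0659
[ 162  161   84   53 1032] [198.3 180.5] lo [0.411 0.159 0.004] hi [0.644 0.361 0.037] z90 0.0326
[176 188   9   9  21] [179.4 192.1] lo [0.45  0.254 0.004] hi [0.462 0.301 0.006] z90 0.0064
[196 190  10   9  15] [201.1 193.5] lo [0.475 0.222 0.004] hi [0.515 0.242 0.006] z90 0.0053
[307 192   8  20  83] [310.7 202.5] lo [ 0.663 -0.034  0.004] hi [0.738 0.025 0.059] z90 0.0548
[207 197  11   6  16] [212.  199.6] lo [0.489 0.175 0.004] hi [0.521 0.193 0.007] z90 0.0062
[191 202   6   9  15] [193.5 206.4] lo [0.436 0.185 0.004] hi [0.46  0.211 0.005] z90 0.0052
[24
[... 1320 characters left out ...]
 0.0112
[181 219  31  22 532] [196.3 229.2] lo [ 0.369 -0.019  0.004] hi [0.429 0.045 0.021] z90 0.0189
[253 230  24  18 336] [264.5 238.3] lo [ 0.475 -0.112  0.004] hi [ 0.521 -0.062  0.016] z90 0.0145
[ 352  231   95   19 1044] [398.6 239.5] lo [ 0.632 -0.281  0.004] hi [ 0.805 -0.163  0.015] z90 0.0128
[320 236  11   9  74] [325.3 240. ] lo [ 0.586 -0.163  0.004] hi [ 0.606 -0.144  0.013] z90 0.0118
[392 273  27  21 323] [402.4 281.7] lo [ 0.594 -0.35   0.004] hi [ 0.629 -0.32   0.031] z90 0.029
[339 287  33  35 607] [353.1 300.4] lo [ 0.483 -0.35   0.004] hi [ 0.537 -0.304  0.031] z90 0.0289
[278 337  19  15 163] [286.1 344.3] lo [ 0.369 -0.35   0.004] hi [ 0.391 -0.326  0.011] z90 0.009
```

View pics/sb.png

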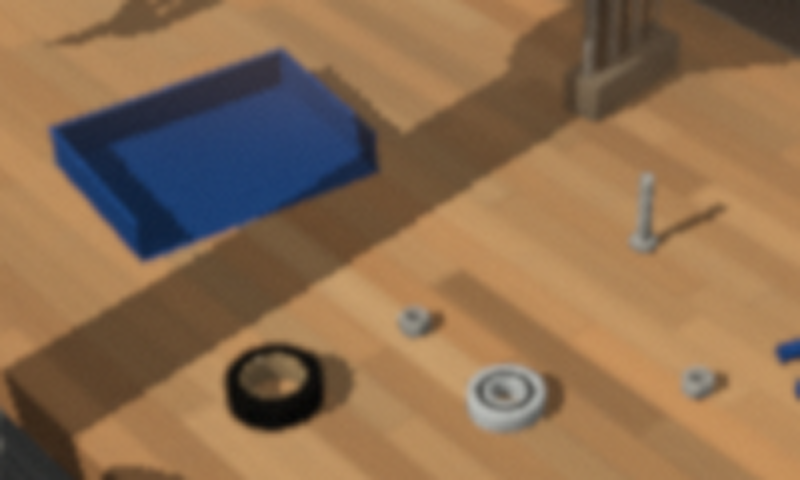

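View pics/db.png

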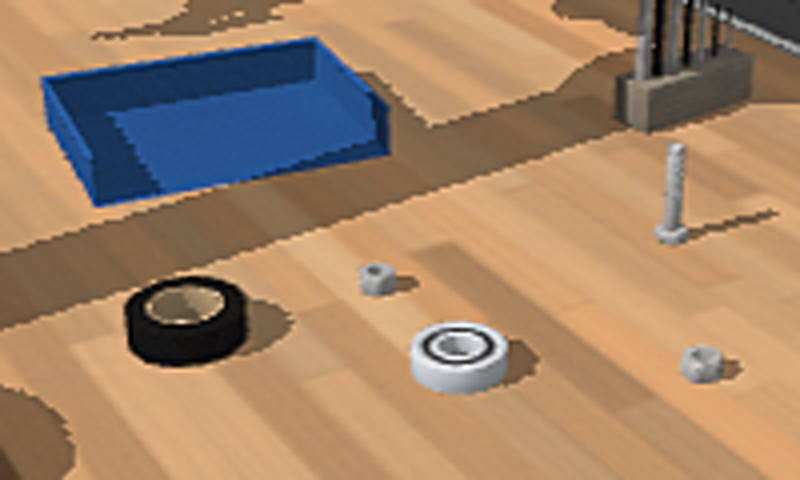

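Run:
```python
from h import *
import pickle
S=pickle.load(open("scene0.pkl","rb"));D=pickle.load(open("side0.pkl","rb"))
def tri(a,b):
    A=[];B=[]
    o=[];
    M=np.zeros((3,3));v=np.zeros(3);rs=[]
    for d,(x,y) in((S,a),(D,b)):
        r=d["R"]@np.linalg.solve(d["K"],[x,y,1.]);r/=np.linalg.norm(r);P=np.eye(3)-np.outer(r,r);M+=P;v+=P@d["o"];rs.append(P)
    X=np.linalg.solve(M,v);return X,[np.linalg.norm(P@(X-d["o"])) for P,d in zip(rs,(S,D))]
z=lambda x,y:(150+(x-1.5)/4,150+(y-1.5)/4)
for n,a,b in(("backL rim",z(52,128),z(43,75)),("backR rim",z(283,48),z(318,38)),("frontR rim",z(376,137),z(388,107)),("frontR bot",z(377,172),z(388,153)),("frontL bot",z(145,260),z(97,207)),
 ("nut_a top",z(413,314),z(377,272)),("nut_b top",z(699,376),z(703,355)),("bearing top",z(507,389),z(460,345)),("bolt top",z(648,176),z(676,146)),("tape top",z(274,372),z(186,303))):
    X,e=tri(a,b);print(n,X.round(4),np.round(e,4))
# clouds near the pan
for n,d in(("scene",S),("side",D)):
    p=cloud(d);hsv=cv2.cvtColor(d["color"],cv2.COLOR_RGB2HSV)
    m=(hsv[...,0]>100)&(hsv[...,0]<130)&(hsv[...,1]>120)&(p[...,0]<.68)&(p[...,1]>.1)&(p[...,1]<.5)
    q=p[m]; fl=q[(q[:,2]<.012)]
    print(n,m.sum(),q.min(0).round(3),q.max(0).round(3))
    top=q[q[:,2]>.024]; r=cv2.minAreaRect(top[:,:2].astype(np.float32)*1000);print(" rim rect",r)
    r=cv2.minAreaRect(q[:,:2].astype(np.float32)*1000);print(" all rect",r)
```

```text
backL rim [0.4301 0.3143 0.0336] [0.0008 0.0008]
backR rim [0.6176 0.2982 0.0282] [0.0006 0.0006]
frontR rim [0.5936 0.1569 0.0317] [0.0012 0.0012]
frontR bot [ 0.5948  0.1599 -0.0006] [0.0008 0.0008]
frontL bot [ 0.4158  0.1859 -0.0023] [0.0007 0.0007]
nut_a top [0.5098 0.0179 0.0036] [0.0003 0.0003]
nut_b top [ 0.5987 -0.1495  0.0088] [0.0005 0.0005]
bearing top [ 0.5018 -0.0814  0.0106] [0.0003 0.0003]
bolt top [ 0.6758 -0.0252  0.0555] [0.0002 0.0002]
tape top [0.4027 0.021  0.015 ] [0.0001 0.0001]
scene 1926 [ 0.411  0.161 -0.003] [0.608 0.319 0.036]
 rim rect ((503.8330078125, 251.00039672851562), (188.48208618164062, 133.8220977783203), 1.308686375617981)
 all rect ((510.9865417480469, 240.0192108154297), (143.8427276611328, 187.3754119873047), 82.14488220214844)
side 2507 [ 0.193  0.156 -0.002] [0.613 0.477 0.294]
 rim rect ((386.88067626953125, 293.70697021484375), (185.46583557128906, 488.9907531738281), 65.79357147216797)
 all rect ((386.9864196777344, 293.8433837890625), (186.1685028076172, 488.7623291015625), 65.91739654541016)
```

```bash
cat >> h.py <<'E'
def st():
    s=readout.get_state(); q=s["ee_rot"]; Rm=R.from_quat([q[1],q[2],q[3],q[0]]).as_matrix(); return s,np.array(s["position"]),Rm
def goalR(ydir):  # tool x down, y along given horizontal angle
    x=np.array([0,0,-1.]);y=np.array([np.cos(ydir),np.sin(ydir),0]);return np.stack([x,y,np.cross(x,y)],1)
def plan(p,ang):
    s,p0,R0=st(); G=goalR(ang)
    rv=R.from_matrix(R0.T@G).as_rotvec(degrees=True)
    print("clock",s["clock"],"pos",p0.round(4),"x",R0[:,0].round(3),"y",R0[:,1].round(3),"w",round(s["width"],4))
    print("turn units (total)",(rv/4).round(2)," shift in present axes units",(R0.T@(np.array(p)-p0)/.06).round(3)," shift in goal axes",(G.T@(np.array(p)-p0)/.06).round(3))
E
python3 -c "
from h import *
s,p,r=st();print(r)
for a in(0,np.pi,-.14,np.pi-.14):plan([.5,-.06,.23],a)"
```

```text
[[-7.46036915e-04  4.08458958e-01  9.12776382e-01]
 [-1.23241476e-03  9.12775567e-01 -4.08459600e-01]
 [-9.99998962e-01 -1.42964503e-03 -1.77573419e-04]]
clock 0.15 pos [0.2347 0.5245 0.2306] x [-0.001 -0.001 -1.   ] y [ 0.408  0.913 -0.001] w 0.0855
turn units (total) [1.647e+01 1.000e-02 2.000e-02]  shift in present axes units [ 0.019 -7.086  8.015]  shift in goal axes [0.01  4.422 9.742]
clock 0.15 pos [0.2347 0.5245 0.2306] x [-0.001 -0.001 -1.   ] y [ 0.408  0.913 -0.001] w 0.0855
turn units (total) [-2.853e+01 -2.000e-02  1.000e-02]  shift in present axes units [ 0.019 -7.086  8.015]  shift in goal axes [ 0.01  -4.422 -9.742]
clock 0.15 pos [0.2347 0.5245 0.2306] x [-0.001 -0.001 -1.   ] y [ 0.408  0.913 -0.001] w 0.0855
turn units (total) [1.848e+01 1.000e-02 2.000e-02]  shift in present axes units [ 0.019 -7.086  8.015]  shift in goal axes [0.01  5.738 9.029]
clock 0.15 pos [0.2347 0.5245 0.2306] x [-0.001 -0.001 -1.   ] y [ 0.408  0.913 -0.001] w 0.0855
turn units (total) [-2.652e+01 -2.000e-02  1.000e-02]  shift in present axes units [ 0.019 -7.086  8.015]  shift in goal axes [ 0.01  -5.738 -9.029]
```

{"name": "carry_out", "arguments": {"deltas": [0,-0.6,0.7,0,0,0,1,0,-0.7,0.8,0,0,0,1,0,-0.7,0.8,0,0,0,1,0,-0.7,0.8,0,0,0,1,0,-0.7,0.8,0,0,0,1,0,-0.7,0.8,0,0,0,1,0,-0.7,0.8,0,0,0,1,0,-0.7,0.8,0,0,0,1,0,-0.7,0.8,0,0,0,1,0,-0.6,0.7,0,0,0,1]}}

```text
clock: 1.4
position: [0.4916, -0.0316, 0.2312]
ee_rot: [0.691, 0.148, 0.691, -0.148]
contact_force: [0.3, 0.2, -0.1]
width: 0.0852
```

{"name": "carry_out", "arguments": {"deltas": [0,0,0,1,0,0,-0.6,0,0,0,1,0,0,-0.6,0,0,0,1,0,0,-0.6,0,0,0,1,0,0,-0.6,0,0,0,1,0,0,-0.6,0,0,0,1,0,0,-0.6,0,0,0,1,0,0,-0.6,0,0,0,1,0,0,-0.6,0,0,0,1,0,0,-0.6,0,0,0,1,0,0,-0.6], "newtons": 40}}

```text
clock: 2.65
position: [0.4909, -0.0294, 0.231]
ee_rot: [0.599, 0.376, 0.599, -0.376]
contact_force: [0.9, -0.8, 0.7]
width: 0.0171
```

{"name": "carry_out", "arguments": {"deltas": [0,0,0,1,0,0,-0.76,0,0,0,1,0,0,-0.76,0,0,0,1,0,0,-0.76,0,0,0,1,0,0,-0.76,0,0,0,0.6,0,0,-0.76,0,0,0,0,0,0,-0.76,0,0,0,0,0,0,-0.76]}}

```text
clock: 3.52
position: [0.491, -0.0294, 0.2312]
ee_rot: [0.532, 0.466, 0.532, -0.466]
contact_force: [-0.9, 0.3, -0.0]
width: 0.01
```

Run:
```python
from h import *
import pickle
d=cam("wrist");save(d,"pics/w1.png");pickle.dump(d,open("w1.pkl","wb"));print(d["o"],d["R"])
plan([.506,-.022,.05],.13)
```

```text
[0.48076214 0.05563539 0.37407457] [[ 9.91336645e-01  1.24203704e-01  4.27211461e-02]
 [ 1.31345437e-01 -9.36985485e-01 -3.23738440e-01]
 [-1.80419725e-04  3.26545007e-01 -9.45181637e-01]]
clock 3.575 pos [ 0.491  -0.0294  0.2312] x [-0.  0. -1.] y [ 0.991  0.131 -0.   ] w 0.0102
turn units (total) [ 0.02 -0.    0.  ]  shift in present axes units [ 3.02   0.264 -0.089]  shift in goal axes [ 3.02   0.263 -0.089]
```

View pics/w1.png

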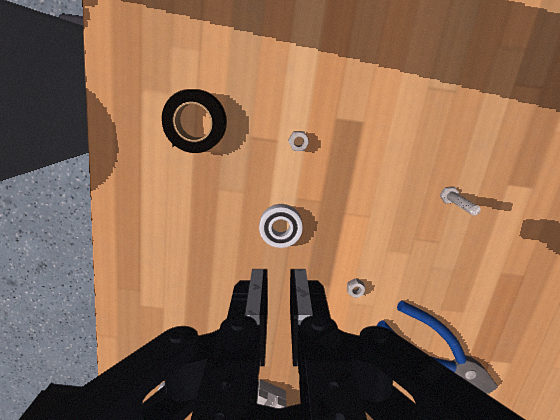

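The wrist view shows nut_a at about (299,141), the bearing at (280,227), nut_b at (356,287), the tape at (194,120) and the bolt at (450,193). I'll cast these rays onto planes and compare with the other views.

Run:
```python
from h import *
import pickle
W=pickle.load(open("w1.pkl","rb"));S=pickle.load(open("scene0.pkl","rb"))
for n,u,v,z in(("nut_a",299,141,.011),("bearing",280,227,.014),("nut_b",356,287,.011),("tape",194,120,.019),("bolt",450,193,.005)):
    print(n,ray(W,u,v,z).round(4))
def tri(pairs):
    M=np.zeros((3,3));v=np.zeros(3)
    for d,x,y in pairs:
        r=d["R"]@np.linalg.solve(d["K"],[x,y,1.]);r/=np.linalg.norm(r);P=np.eye(3)-np.outer(r,r);M+=P;v+=P@d["o"]
    return np.linalg.solve(M,v)
print(tri([(W,299,141),(S,252.9,228.1)]),tri([(W,280,227),(S,276.4,246.9)]),tri([(W,356,287),(S,324.4,243.6)]))
p=cloud(W);z=p[...,2];m=((z>.004)&(z<.05)&(p[...,0]>.33)).astype(np.uint8)
k,l,s,c=cv2.connectedComponentsWithStats(m)
for i in range(1,k):
    if s[i,4]>100:
        q=p[l==i];print(c[i].round(0),s[i,4],((q.min(0)+q.max(0))/2).round(4),np.ptp(q,0).round(3),np.percentile(q[:,2],80).round(4))
```

```text
nut_a [0.5076 0.0105 0.011 ]
bearing [ 0.5008 -0.0826  0.014 ]
nut_b [ 0.598  -0.1459  0.011 ]
tape [0.4037 0.018  0.019 ]
bolt [ 0.6766 -0.0234  0.005 ]
[0.50631233 0.01122393 0.00995389] [ 0.50053956 -0.08303279  0.01220282] [ 0.59941396 -0.14819269  0.00703433]
[193. 120.] 2434 [0.4024 0.0163 0.0127] [0.06  0.06  0.017] 0.0191
[298. 141.] 248 [0.5071 0.0104 0.0087] [0.021 0.019 0.009] 0.0119
[455. 198.] 366 [ 0.6766 -0.0251  0.027 ] [0.017 0.018 0.046] 0.0377
[281. 226.] 1294 [ 0.5015 -0.0828  0.0107] [0.047 0.047 0.013] 0.0145
[356. 288.] 230 [ 0.5993 -0.1485  0.0085] [0.02  0.021 0.009] 0.0117
[454. 351.] 1859 [ 0.7308 -0.2181  0.0099] [0.153 0.117 0.012] 0.0128
[271. 396.] 568 [ 0.521  -0.3163  0.0168] [0.038 0.029 0.026] 0.0261
```

{"name": "carry_out", "arguments": {"deltas": [0,0.35,-0.03,0,0,0,-0.76,0.7,0,0,0,0,0,-0.76,0.8,0,0,0,0,0,-0.76,0.8,0,0,0,0,0,-0.76,0.7,0,0,0,0,0,-0.76,0.45,0,0,0,0,0,-0.76,0.25,0,0,0,0,0,-0.76,0.05,0,0,0,0,0,-0.76,0,0,0,0,0,0,-0.76]}}

```text
clock: 4.7
position: [0.5125, -0.025, 0.007]
ee_rot: [0.532, 0.467, 0.531, -0.466]
contact_force: [0.0, 0.1, 0.3]
width: 0.0101
```

Run:
```python
from h import *
for n in("wrist","side"):
    d=cam(n);save(d,f"pics/{n}2.png")
plan([.5116,-.0247,.005],.13);print(st()[0]["contact_force"])
a=cv2.imread("pics/side2.png")[150:290,180:380];cv2.imwrite("pics/side2b.png",cv2.resize(a,None,fx=4,fy=4))
```

```text
clock 4.8 pos [ 0.5127 -0.025   0.0074] x [ 0.002 -0.    -1.   ] y [0.991 0.13  0.002] w 0.0097
turn units (total) [ 0.01  0.01 -0.03]  shift in present axes units [ 0.039 -0.018 -0.008]  shift in goal axes [ 0.039 -0.017 -0.008]
[ 0.17924055  0.664774   -0.54028527]
```

View pics/wrist2.png

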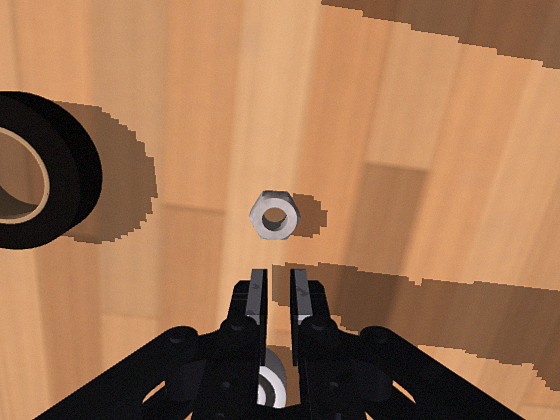

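View pics/side2b.png

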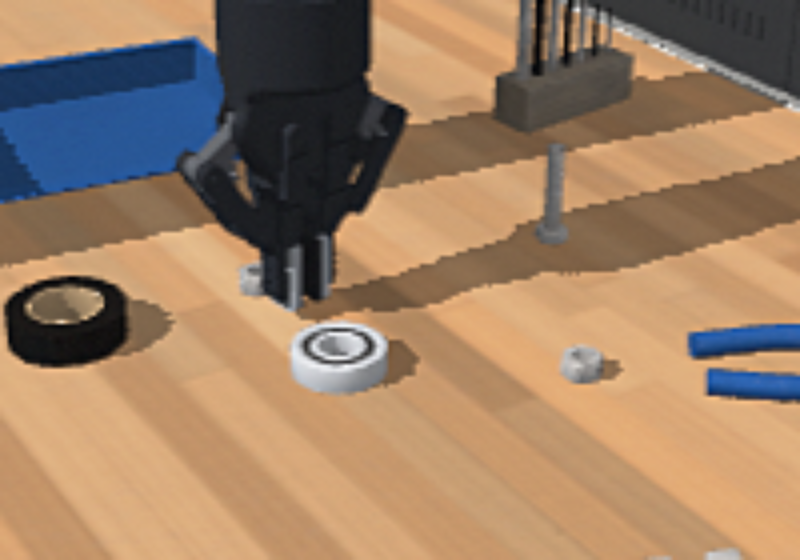

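{"name": "carry_out", "arguments": {"deltas": [0.03,-0.04,0,0,0,0,-0.76,0,0,-0.15,0,0,0,-0.76,0,0,-0.15,0,0,0,-0.76,0,0,-0.25,0,0,0,-0.76,0,0,-0.3,0,0,0,-0.76,0,0,-0.3,0,0,0,-0.76,0,0,-0.3,0,0,0,-0.76,0,0,-0.3,0,0,0,-0.76,0,0,-0.25,0,0,0,-0.76,0,0,-0.1,0,0,0,-0.76]}}

```text
clock: 6.05
position: [0.4927, 0.1008, 0.0045]
ee_rot: [0.532, 0.466, 0.532, -0.466]
contact_force: [-0.8, -1.0, -0.2]
width: 0.01
```

Run:
```python
from h import *
d=cam("wrist");save(d,f"pics/w3.png")
plan([.4743,.2637,.005],.13);print(st()[0]["contact_force"])
```

```text
clock 6.1 pos [0.4927 0.101  0.0045] x [-0.  0. -1.] y [ 0.991  0.131 -0.   ] w 0.01
turn units (total) [ 0.02 -0.01  0.  ]  shift in present axes units [-0.008  0.052 -2.728]  shift in goal axes [-0.009  0.048 -2.728]
[-0.62888662 -0.03577043 -0.45962178]
```

View pics/w3.png

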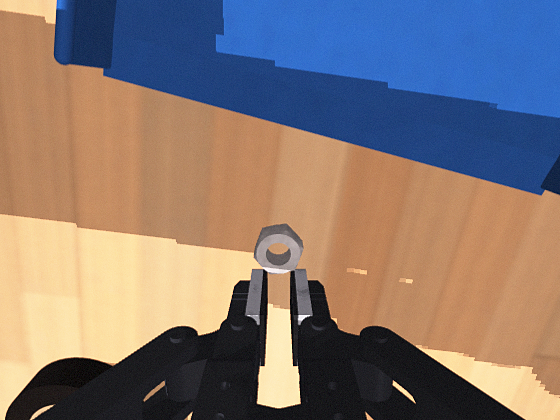

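The nut sits in the cradle at (279,250). The lip edge runs from (105,72) to (540,193), so I'll use it to refine the pan pose.

Run:
```python
from h import *
d=cam("wrist")
a=ray(d,105,72,0);b=ray(d,540,193,0);print(a,b,np.arctan2(b[1]-a[1],b[0]-a[0]))
def w(x,y,yaw=-.14,o=(.512,.248)): return np.array([o[0]+x*np.cos(yaw)-y*np.sin(yaw),o[1]+x*np.sin(yaw)+y*np.cos(yaw)])
print(w(-.09,-.08),w(.09,-.08))
print(ray(d,279,246,.011))
```

```text
[0.41554478 0.18375403 0.        ] [0.59874232 0.15951539 0.        ] -0.1315447305356336
[0.41171711 0.1813416 ] [0.58995599 0.15622384]
[0.4906984  0.12518183 0.011     ]
```

{"name": "carry_out", "arguments": {"deltas": [-0.015,0,-0.2,0,0,0,-0.76,0,0,-0.3,0,0,0,-0.76,0,0,-0.3,0,0,0,-0.76,0,0,-0.3,0,0,0,-0.76,0,0,-0.3,0,0,0,-0.76,0,0,-0.3,0,0,0,-0.76,0,0,-0.3,0,0,0,-0.76,0,0,-0.3,0,0,0,-0.76,0,0,-0.25,0,0,0,-0.76,0,0,-0.15,0,0,0,-0.76]}}

```text
clock: 7.4
position: [0.4717, 0.2614, 0.0054]
ee_rot: [0.532, 0.466, 0.532, -0.466]
contact_force: [0.3, -0.1, -0.0]
width: 0.0101
```

Run:
```python
from h import *
d=cam("wrist");save(d,f"pics/w4.png")
p=st()[1];print(p,st()[0]["contact_force"])
```

```text
[0.47171767 0.26201548 0.00542206] [-0.28387334  1.05511645 -0.61406073]
```

View pics/w4.png

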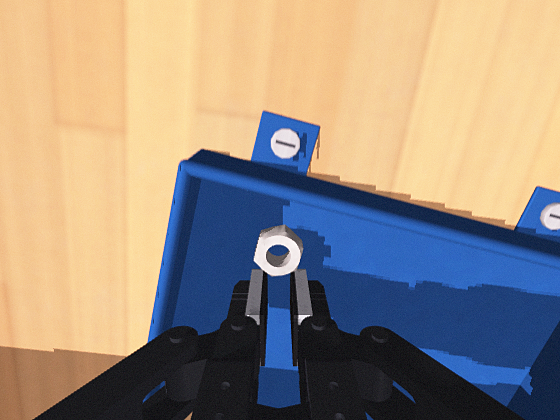

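Run:
```python
from h import *
import pickle
W=pickle.load(open("w1.pkl","rb"));S=pickle.load(open("scene0.pkl","rb"));D=pickle.load(open("side0.pkl","rb"))
for d in(S,D):
    p=cloud(d);z=p[...,2];m=(z>.004)&(z<.05)&(p[...,0]>.615)&(p[...,0]<.82)&(p[...,1]<-.1)&(p[...,1]>-.3)
    q=p[m];q=q[q[:,0]<.67];print(len(q))
    for a in np.arange(.62,.67,.01):
        r=q[(q[:,0]>=a)&(q[:,0]<a+.01)]
        if len(r):print(a.round(2),np.sort(r[:,1])[::max(1,len(r)//6)].round(3))
plan([.605,-.1876,.1],.15)
plan([.605,-.1876,.0055],.15)
```

```text
156
0.62 [-0.202 -0.179 -0.17 ]
0.63 [-0.29  -0.206 -0.203 -0.2   -0.199 -0.196]
0.64 [-0.216 -0.212 -0.209 -0.207 -0.205 -0.202 -0.107]
0.65 [-0.223 -0.217 -0.213 -0.176 -0.172 -0.169 -0.164]
0.66 [-0.288 -0.227 -0.223 -0.22  -0.18  -0.175 -0.169]
208
0.63 [-0.21  -0.207 -0.206 -0.204 -0.203 -0.202 -0.199]
0.64 [-0.217 -0.214 -0.212 -0.21  -0.208 -0.204]
0.65 [-0.225 -0.22  -0.217 -0.213 -0.175 -0.172]
0.66 [-0.234 -0.228 -0.226 -0.222 -0.18  -0.177 -0.171]
clock 7.45 pos [0.4717 0.262  0.0054] x [ 0.     0.001 -1.   ] y [0.991 0.131 0.   ] w 0.0104
turn units (total) [-0.27 -0.01 -0.01]  shift in present axes units [-1.582  1.222  7.719]  shift in goal axes [-1.576  1.077  7.741]
clock 7.45 pos [0.4717 0.262  0.0054] x [ 0.     0.001 -1.   ] y [0.991 0.131 0.   ] w 0.0104
turn units (total) [-0.27 -0.01 -0.01]  shift in present axes units [-7.000e-03  1.221e+00  7.720e+00]  shift in goal axes [-1.000e-03  1.077e+00  7.741e+00]
```

{"name": "carry_out", "arguments": {"deltas": [0,0,0.1,0,0,0,-0.76,-0.8,0,0,-0.27,0,0,-0.76,-0.9,0,0,0,0,0,-0.76,0,0.15,0.9,0,0,0,-0.76,0,0.15,0.95,0,0,0,-0.76,0,0.15,0.95,0,0,0,-0.76,0,0.15,0.95,0,0,0,-0.76,0,0.15,0.95,0,0,0,-0.76,0,0.15,0.95,0,0,0,-0.76,0,0.15,0.95,0,0,0,-0.76]}}

```text
clock: 8.7
position: [0.5935, -0.1307, 0.1074]
ee_rot: [0.536, 0.462, 0.536, -0.462]
contact_force: [1.2, 0.6, 0.1]
width: 0.0104
```

{"name": "carry_out", "arguments": {"deltas": [0,0.03,0.8,0,0,0,-0.76,0,0,0.1,0,0,0,-0.76,0,0,0,0,0,0,-0.76]}}

```text
clock: 9.07
position: [0.6027, -0.1815, 0.107]
ee_rot: [0.535, 0.462, 0.536, -0.462]
contact_force: [-0.8, 0.6, 0.9]
width: 0.0101
```

Run:
```python
from h import *
d=cam("wrist");save(d,f"pics/w5.png")
plan([.6038,-.1797,.0055],.15)
p=cloud(d);z=p[...,2];m=((z>.004)&(z<.05)&(p[...,0]>.33)).astype(np.uint8)
k,l,s,c=cv2.connectedComponentsWithStats(m)
for i in range(1,k):
    if s[i,4]>100:
        q=p[l==i];print(c[i].round(0),s[i,4],((q.min(0)+q.max(0))/2).round(4),np.ptp(q,0).round(3))
```

```text
clock 9.125 pos [ 0.6027 -0.1804  0.1071] x [-0.001  0.001 -1.   ] y [ 0.989  0.148 -0.001] w 0.0101
turn units (total) [-0.02 -0.02  0.02]  shift in present axes units [ 1.693  0.022 -0.006]  shift in goal axes [ 1.693  0.02  -0.009]
[136.  43.] 4854 [ 0.5015 -0.0833  0.0105] [0.047 0.047 0.013]
[279. 173.] 551 [ 0.5992 -0.1497  0.0087] [0.02  0.021 0.009]
[422. 287.] 7447 [ 0.7213 -0.2188  0.0096] [0.172 0.118 0.011]
[136. 345.] 199 [ 0.5076 -0.3045  0.0163] [0.011 0.005 0.025]
[  8. 391.] 680 [ 0.3962 -0.3672  0.0065] [0.017 0.083 0.005]
[271. 389.] 981 [ 0.6229 -0.3292  0.0173] [0.032 0.032 0.026]
[154. 390.] 108 [ 0.5264 -0.3333  0.0282] [0.016 0.024 0.002]
```

View pics/w5.png

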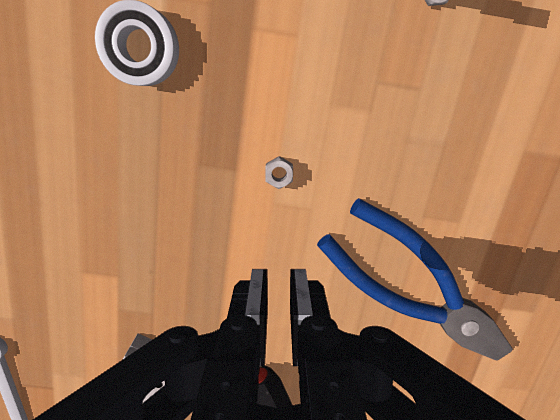

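{"name": "carry_out", "arguments": {"deltas": [0.6,-0.02,0,0,0,0,-0.76,0.6,0,0,0,0,0,-0.76,0.35,0,0,0,0,0,-0.76,0.13,0,0,0,0,0,-0.76,0,0,0,0,0,0,-0.76,0,0,-0.1,0,0,0,-0.76,0,0,-0.15,0,0,0,-0.76,0,0,-0.2,0,0,0,-0.76,0,0,-0.25,0,0,0,-0.76,0,0,-0.15,0,0,0,-0.76]}}

```text
clock: 10.38
position: [0.5946, -0.1293, 0.0068]
ee_rot: [0.536, 0.461, 0.536, -0.461]
contact_force: [-0.9, -0.3, 1.6]
width: 0.0105
```

Run:
```python
from h import *
d=cam("wrist");save(d,f"pics/w6.png")
plan([.5385,.2577,.0055],.15);print(st()[0]["contact_force"],ray(d,279,248,.011))
```

```text
clock 10.425 pos [ 0.5942 -0.1283  0.0066] x [-0.001  0.001 -1.   ] y [ 0.989  0.15  -0.001] w 0.0103
turn units (total) [ 0.01 -0.02  0.01]  shift in present axes units [ 0.028  0.048 -6.5  ]  shift in goal axes [ 0.019  0.044 -6.5  ]
[-0.19368324  1.74612777  0.2178099 ] [ 0.59254756 -0.1070983   0.011     ]
```

View pics/w6.png

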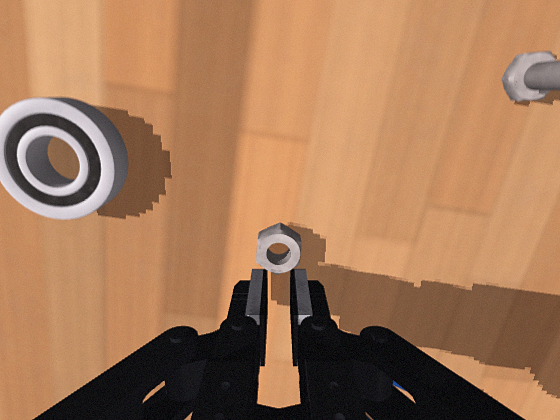

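{"name": "carry_out", "arguments": {"deltas": [0.02,0,-0.2,0,0,0,-0.76,0,0,-0.3,0,0,0,-0.76,0,0,-0.35,0,0,0,-0.76,0,0,-0.35,0,0,0,-0.76,0,0,-0.35,0,0,0,-0.76,0,0,-0.35,0,0,0,-0.76,0,0,-0.35,0,0,0,-0.76,0,0,-0.35,0,0,0,-0.76,0,0,-0.3,0,0,0,-0.76,0,0,-0.2,0,0,0,-0.76]}}

```text
clock: 11.68
position: [0.567, 0.0545, 0.0054]
ee_rot: [0.536, 0.461, 0.536, -0.461]
contact_force: [-0.3, -0.7, -0.9]
width: 0.0103
```

Run:
```python
from h import *
d=cam("wrist");save(d,f"pics/w7.png")
plan([.5385,.2577,.0055],.15);print(st()[0]["contact_force"],ray(d,279,248,.011))
```

```text
clock 11.725 pos [0.5667 0.0555 0.0054] x [-0.     0.001 -1.   ] y [ 0.989  0.15  -0.   ] w 0.01
turn units (total) [ 0.01 -0.01  0.  ]  shift in present axes units [ 2.000e-03  4.000e-02 -3.402e+00]  shift in goal axes [-1.000e-03  3.900e-02 -3.402e+00]
[-0.1529126   1.01184113  0.42844075] [0.56482953 0.07731233 0.011     ]
```

View pics/w7.png

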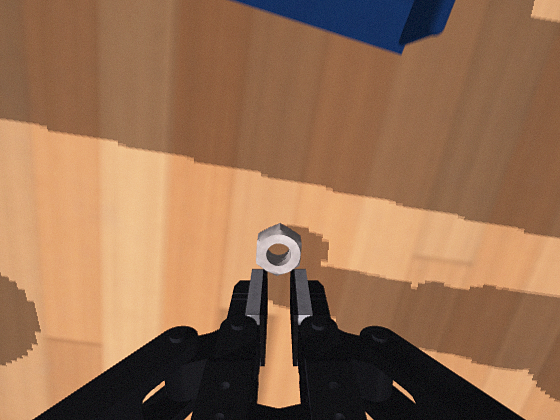

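{"name": "carry_out", "arguments": {"deltas": [0,0,-0.2,0,0,0,-0.76,0,0,-0.35,0,0,0,-0.76,0,0,-0.4,0,0,0,-0.76,0,0,-0.4,0,0,0,-0.76,0,0,-0.4,0,0,0,-0.76,0,0,-0.4,0,0,0,-0.76,0,0,-0.4,0,0,0,-0.76,0,0,-0.35,0,0,0,-0.76,0,0,-0.3,0,0,0,-0.76,0,0,-0.2,0,0,0,-0.76]}}

```text
clock: 12.98
position: [0.5366, 0.2561, 0.0054]
ee_rot: [0.536, 0.461, 0.536, -0.461]
contact_force: [0.8, -0.6, -0.3]
width: 0.0102
```

Run:
```python
from h import *
d=cam("wrist");save(d,f"pics/w8.png")
plan([.5015,-.13,.0055],0);print(st()[0]["contact_force"],ray(d,279,248,.013))
```

```text
clock 13.025 pos [0.5365 0.2572 0.0054] x [ 0.     0.001 -1.   ] y [0.989 0.15  0.   ] w 0.0104
turn units (total) [ 2.15 -0.02 -0.  ]  shift in present axes units [-0.008 -1.544  6.293]  shift in goal axes [-1.000e-03 -5.840e-01  6.453e+00]
[-1.11898906  1.2848728  -0.55735218] [0.53426223 0.27984306 0.013     ]
```

View pics/w8.png

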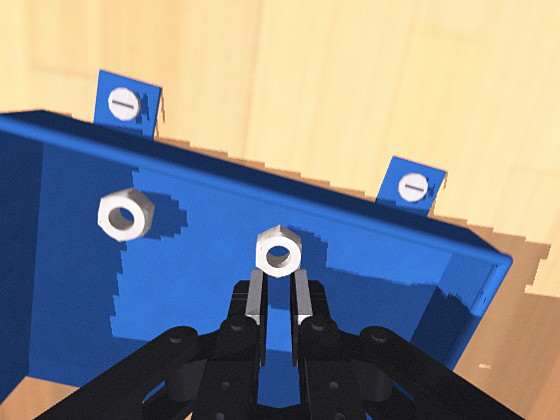

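{"name": "carry_out", "arguments": {"deltas": [0,0,0.1,0,0,0,-0.76,-0.8,0,0,0,0,0,-0.76,-0.9,0,0,1,0,0,-0.4,0,0,0,1,0,0,-0.4,0,-0.05,0.8,0.15,0,0,-0.4,0,-0.1,0.9,0,0,0,-0.4,0,-0.1,0.9,0,0,0,-0.4,0,-0.1,0.9,0,0,0,-0.4,0,-0.1,0.9,0,0,0,-0.4,0,-0.1,0.9,0,0,0,-0.4]}}

```text
clock: 14.28
position: [0.5042, -0.0718, 0.1075]
ee_rot: [-0.5, -0.5, -0.499, 0.501]
contact_force: [-0.1, 0.3, 0.0]
width: 0.0258
```

{"name": "carry_out", "arguments": {"deltas": [0,0,0.7,0,0,0,-0.4,0,0,0.3,0,0,0,-0.4,0,0,0,0,0,0,-0.4]}}

```text
clock: 14.65
position: [0.5047, -0.13, 0.1073]
ee_rot: [0.499, 0.501, 0.499, -0.501]
contact_force: [-0.8, 0.8, 0.1]
width: 0.0252
```

Run:
```python
from h import *
d=cam("wrist");save(d,f"pics/w9.png")
plan([.5015,-.128,.0045],0)
p=cloud(d);z=p[...,2];m=((z>.004)&(z<.05)&(p[...,0]>.33)).astype(np.uint8)
k,l,s,c=cv2.connectedComponentsWithStats(m)
for i in range(1,k):
    if s[i,4]>100:
        q=p[l==i];print(c[i].round(0),s[i,4],((q.min(0)+q.max(0))/2).round(4),np.ptp(q,0).round(3))
```

```text
clock 14.7 pos [ 0.5046 -0.1288  0.1072] x [-0.     0.001 -1.   ] y [ 1.    -0.002 -0.   ] w 0.0255
turn units (total) [-0.03 -0.02  0.01]  shift in present axes units [ 1.712 -0.051 -0.011]  shift in goal axes [ 1.712 -0.052 -0.013]
[104.  17.] 2852 [ 0.4028 -0.0034  0.0126] [0.057 0.021 0.017]
[548.  58.] 645 [ 0.6746 -0.0255  0.012 ] [0.017 0.018 0.016]
[272. 151.] 3380 [ 0.5014 -0.083   0.0103] [0.047 0.047 0.012]
[520. 277.] 1564 [ 0.6913 -0.1857  0.0094] [0.074 0.052 0.011]
[500. 326.] 2001 [ 0.6862 -0.2196  0.0092] [0.102 0.059 0.01 ]
[281. 404.] 108 [ 0.5091 -0.3054  0.0088] [0.018 0.007 0.01 ]
```

View pics/w9.png

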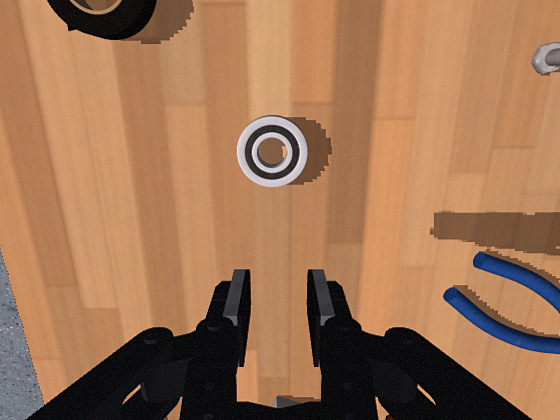

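{"name": "carry_out", "arguments": {"deltas": [0.6,-0.05,0,0,0,0,-0.4,0.6,0,0,0,0,0,-0.4,0.35,0,0,0,0,0,-0.4,0.15,0,0,0,0,0,-0.4,0,0,0,0,0,0,-0.4,0,0,-0.1,0,0,0,-0.4,0,0,-0.15,0,0,0,-0.4,0,0,-0.2,0,0,0,-0.4,0,0,-0.25,0,0,0,-0.4,0,0,-0.15,0,0,0,-0.4]}}

```text
clock: 15.95
position: [0.5024, -0.0771, 0.0058]
ee_rot: [0.501, 0.5, 0.5, -0.5]
contact_force: [0.1, -3.2, 2.7]
width: 0.0256
```

Run:
```python
from h import *
for n in("wrist","side"):
    d=cam(n);save(d,f"pics/{n}10.png")
a=cv2.imread("pics/side10.png")[150:290,180:380];cv2.imwrite("pics/side10b.png",cv2.resize(a,None,fx=4,fy=4))
plan([.503,.211,.005],0);print(st()[0]["contact_force"])
```

```text
clock 16.05 pos [ 0.5021 -0.0766  0.0055] x [ 0.     0.001 -1.   ] y [1.    0.001 0.   ] w 0.0259
turn units (total) [ 0.01 -0.01 -0.  ]  shift in present axes units [ 0.011  0.018 -4.794]  shift in goal axes [ 0.009  0.015 -4.794]
[ 0.46783429 -0.06824886 -0.33496031]
```

View pics/wrist10.png

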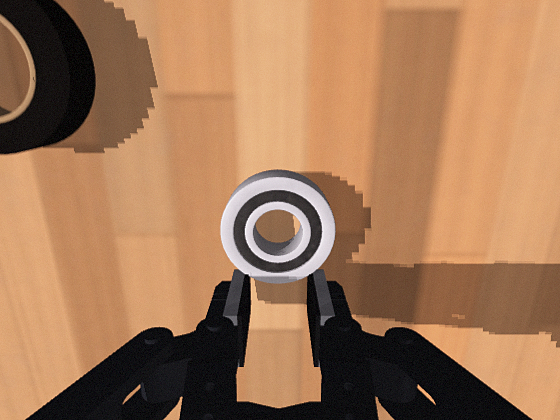

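View pics/side10b.png

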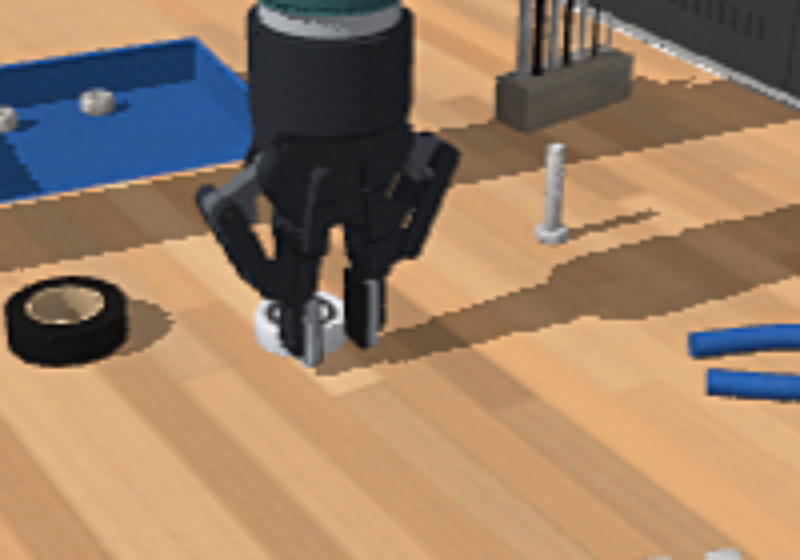

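{"name": "carry_out", "arguments": {"deltas": [0,0,-0.15,0,0,0,-0.4,0,0,-0.2,0,0,0,-0.4,0,0,-0.25,0,0,0,-0.4,0,0,-0.3,0,0,0,-0.4,0,0,-0.3,0,0,0,-0.4,0,0,-0.3,0,0,0,-0.4,0,0,-0.3,0,0,0,-0.4,0,0,-0.3,0,0,0,-0.4,0,0,-0.25,0,0,0,-0.4,0,0,-0.2,0,0,0,-0.4]}}

```text
clock: 17.3
position: [0.502, 0.0761, 0.0054]
ee_rot: [-0.5, -0.5, -0.5, 0.5]
contact_force: [-0.6, -1.7, 0.7]
width: 0.0254
```

Run:
```python
from h import *
d=cam("wrist");save(d,"pics/w11.png")
plan([.503,.211,.0055],0);print(st()[0]["contact_force"])
```

```text
clock 17.35 pos [0.502  0.0772 0.0054] x [-0.     0.001 -1.   ] y [ 1. -0. -0.] w 0.0256
turn units (total) [-0.   -0.02  0.  ]  shift in present axes units [ 0.     0.017 -2.23 ]  shift in goal axes [-2.00e-03  1.70e-02 -2.23e+00]
[0.58781324 1.14219275 0.31074276]
```

View pics/w11.png

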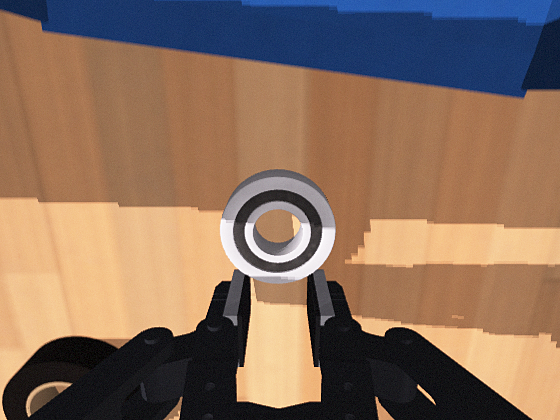

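{"name": "carry_out", "arguments": {"deltas": [-0.01,0,-0.15,0,0,0,-0.4,0,0,-0.2,0,0,0,-0.4,0,0,-0.25,0,0,0,-0.4,0,0,-0.25,0,0,0,-0.4,0,0,-0.25,0,0,0,-0.4,0,0,-0.25,0,0,0,-0.4,0,0,-0.25,0,0,0,-0.4,0,0,-0.25,0,0,0,-0.4,0,0,-0.2,0,0,0,-0.4,0,0,-0.15,0,0,0,-0.4]}}

```text
clock: 18.6
position: [0.5024, 0.2076, 0.0064]
ee_rot: [0.5, 0.5, 0.5, -0.5]
contact_force: [0.2, -5.2, 5.2]
width: 0.0255
```

{"name": "carry_out", "arguments": {"deltas": [0,0,-0.1,0,0,0,-0.4,0,0,0,0,0,0,-0.4,0,0,0.2,0,0,0,-0.4,0,0,0.2,0,0,0,-0.4,-0.7,0,0,0,0,0,-0.4,-0.9,0,0,0,0,0,-0.4,-0.9,0,0,0,0,0,-0.4,-0.9,0,0.3,0,0,0,-0.4,0,0,0.6,0,0,0,-0.4,0,0,0,0,0,0,-0.4]}}

```text
clock: 19.85
position: [0.5019, 0.1328, 0.2105]
ee_rot: [0.499, 0.501, 0.499, -0.501]
contact_force: [-0.5, 0.4, -0.7]
width: 0.0255
```

Run:
```python
from h import *
for n in("wrist","side","scene"):
    d=cam(n);save(d,f"pics/{n}12.png")
    p=cloud(d);z=p[...,2];hsv=cv2.cvtColor(d["color"],cv2.COLOR_RGB2HSV)
    yaw=-.132;o=np.array([.516,.25]);c,s=np.cos(yaw),np.sin(yaw);q=p[...,:2]-o
    lx=q[...,0]*c+q[...,1]*s;ly=-q[...,0]*s+q[...,1]*c
    m=((abs(lx)<.087)&(ly>-.1)&(ly<.055)&(z>.006)&(z<.03)&~((hsv[...,0]>100)&(hsv[...,0]<130)&(hsv[...,1]>120))).astype(np.uint8)
    k,l,S,_=cv2.connectedComponentsWithStats(m)
    for i in range(1,k):
        if S[i,4]>20:
            g=l==i;print(n,S[i,4],"lx",lx[g].min().round(3),lx[g].max().round(3),"ly",ly[g].min().round(3),ly[g].max().round(3),"z",z[g].max().round(4))
    if n!="wrist":
        m=((p[...,0]>.3)&(p[...,0]<.82)&(p[...,1]<.1)&(p[...,1]>-.35)&(z>.004)&(z<.07)).astype(np.uint8)
        k,l,S,_=cv2.connectedComponentsWithStats(m)
        for i in range(1,k):
            if S[i,4]>40: g=p[l==i];print("  ",n,g.min(0).round(3),g.max(0).round(3))
```

```text
wrist 385 lx -0.06 -0.041 ly 0.016 0.034 z 0.0153
wrist 403 lx 0.004 0.025 ly 0.019 0.04 z 0.0157
wrist 2072 lx -0.035 0.011 ly -0.03 0.017 z 0.0186
side 197 lx -0.038 0.022 ly -0.037 0.054 z 0.0173
side 37 lx -0.062 -0.044 ly 0.009 0.031 z 0.014
   side [0.749 0.096 0.005] [0.78  0.1   0.032]
   side [ 0.667 -0.038  0.004] [ 0.683 -0.022  0.058]
   side [ 0.37  -0.018  0.004] [0.43  0.043 0.021]
   side [ 0.633 -0.28   0.004] [ 0.803 -0.163  0.015]
   side [ 0.594 -0.35   0.004] [ 0.628 -0.319  0.031]
   side [ 0.483 -0.35   0.004] [ 0.537 -0.305  0.03 ]
   side [ 0.37  -0.35   0.004] [ 0.391 -0.326  0.011]
scene 230 lx -0.042 0.043 ly -0.034 0.055 z 0.0207
scene 35 lx -0.067 -0.013 ly 0.049 0.055 z 0.0298
scene 36 lx -0.065 -0.045 ly 0.015 0.046 z 0.0162
   scene [ 0.662 -0.035  0.004] [ 0.692 -0.017  0.06 ]
   scene [ 0.632 -0.278  0.004] [ 0.801 -0.163  0.017]
   scene [ 0.367 -0.017  0.004] [0.436 0.048 0.023]
   scene [ 0.592 -0.35   0.004] [ 0.631 -0.317  0.033]
   scene [ 0.481 -0.35   0.005] [ 0.535 -0.293  0.033]
   scene [ 0.367 -0.35   0.004] [ 0.389 -0.323  0.013]
```

View pics/wrist12.png

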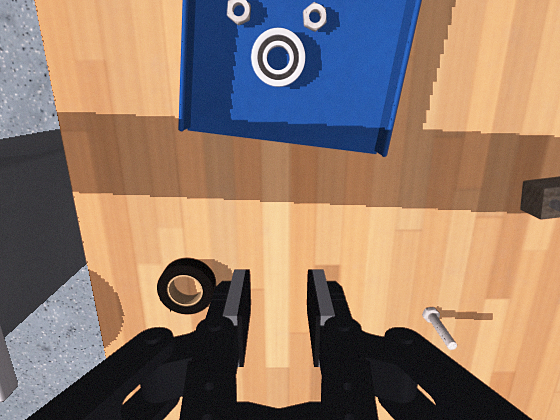

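View pics/side12.png

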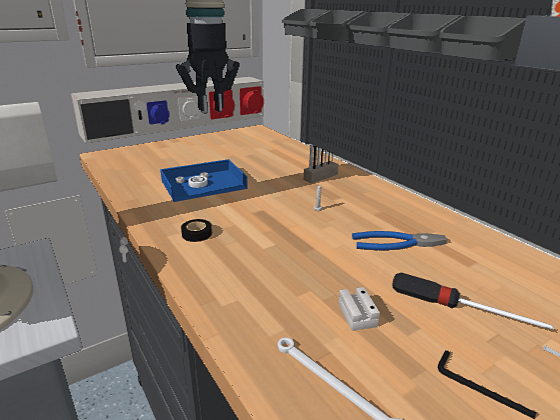

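The wrist view shows both nuts at (238,10) and (315,16) and the bearing at (278,57), all well past the lip. The bystanders haven't moved, and the arm is clear. I'm handing in.

```bash
python3 -c "
from h import *
print(job.sign_off(), readout.get_state()['clock'])"
```

```text
the job is handed in; nothing more can be done
the job is handed in; nothing more can be done
```

Both nuts and the bearing are in the pan, wholly past the lip on the flat floor. I swept each one in along the surface with the two fingertips held slightly apart, then raised the arm clear and handed in at about 20 s.

- **Positions in the pan:** the flat floor starts at pan y = -60 mm. From the wrist camera, the nuts span y = 16 to 40 mm and the bearing -30 to 17 mm.
- **Agreement between views:** the side view agrees to within about 7 mm. In the scene and side views the bearing merged with neighbouring objects in my mask, so I relied on the wrist camera for it.
- **Bystanders:** in the scene and side views the bolt, tape, pliers and the visible part of the block measured within about 5 mm of where they started, which is within measurement noise.
- **Forces:** the highest reading I saw was about 7 N, during the bearing's last push.
- **Measurement disagreement:** hand-picked corners for two-view measurement gave some object heights 4 to 7 mm too low. I used the wrist view with its depth map instead, and that matched the stated sizes.

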